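# Blank off the open flanges before welding

## Robot

A 6-joint arm with a two-finger parallel gripper is mounted at the origin on the work surface. World frame = base frame: x ahead of the robot, y to its left, z up, the work surface at z = 0. Lengths are in m, angles in degrees, forces in N, time in s.
With the tool pointing down it reaches from about 0.3 to 0.75 m from the base axis. Payload 8.5 kg.
Tool frame: the origin (TCP) lies at the very end of the fingers, on their centre line; the grasp point (between the pads) lies 19 mm behind it; z points along the fingers, y is the line along which they close (so a half turn about z gives the same grasp; the last joint's range is limited). The gripper opens to 85 mm and grips with 20 to 120 N. Pads are 22 mm wide; open, the fingers measure 114 mm over their backs; the gripper's body (76 mm by 85 mm) begins 54 mm behind the grasp point. The pads swing forward as they close: fully open they stand 13 mm farther back than shut.
Start: joints at [64.784, 21.807, 74.336, -0, 83.858, -12.336], TCP at [0.123, 0.536, 0.207] pointing down, gripper open.
Joint ranges: [-178.18, 178.18], [-50.72, 133.34], [12.68, 142.11], [-81.47, 261.47], [9.98, 163.14], [-165.26, 165.26]. Speed limits (degrees/s): [136.94, 136.94, 180, 180, 180, 180].

## Interface

Orientations are given as a 3x3 rotation matrix whose columns are the frame's x, y, z axes.
In Python, from rig import env, optics, spotter gives the robot as it stands.
- The arm moves only by the shell command python3 -m crank 'ROWS' [FORCE]. ROWS is JSON, one flat list of numbers, 5 for each row, row after row: the finger opening in cm, from 0 to 8.54, then the shift along the tool's x, y, z in cm, then the turn about the tool's z in rad. A call has exactly 8 rows; each row shifts and turns the commanded pose from where the row before left it, along the tool's axes as they then stand; what a row does not reach is not made up. A row lasts 1/12 s, in which the tool goes at most 41.7 mm and 7.16 degrees, less where a joint would pass 70% of its speed; a pose out of reach is approached as far as the arm can. A call is refused whole if a number of a shift passes 4.17 or a number of a turn 0.125, either way. A call with a gripper value outside its range is refused whole. The fingers move at their own pace and stop on an object; FORCE is the grip in N (left out, the last holds). Time passes only in rows, so rows that do not move let the fingers close, or fill a call up. It gives the time, the measured TCP pose, the force, the opening and the grip force at its end, in the units of the state.
- env.observe(): the state, without advancing time (a new reading comes with each control period).
- optics.get_image(name): name is "scene" or "top" or "wrist"; returns a dict with "color" (384x512x3 uint8, red, green, blue), "intrinsics" (3x3 intrinsics, pixels), "distortion" ([k1, k2, p1, p2, k3] as OpenCV has them; the pictures are not rectified), "pose" (4x4, takes a point from camera to world coordinates). Camera axes: x right, y up, looking along -z (the intrinsics and any distortion apply to the point x, -y, -z); pixel columns grow to the right and rows downward; lengths in m; the calibration is good to about 2 mm. A picture is of the moment at which its call begins. There is no depth.
- env.close_job(): hands the job in; it is judged then, once.
Trained networks look in a picture, given as the dict that the camera call returned (one of the last four; its "shot" number tells which), for a name from the list of things; names that differ only in an ending like _2 or _b are one class to them, and where a whole thing is asked for, a point or a joint stands for the part that bears it (a point fixed in the world has none). Each returns a list of dicts, best first, with "score" (0 to 1); they miss things now and then, are a little off and sometimes report something else, mostly with a low value. They report only what shows in the picture. A call takes as long as a camera call. They do not tell look-alikes from the thing itself.
- spotter.look_for(picture, query): "at" ([column, row] as shares, 0 to 1, of the picture: columns of its width, rows of its height, amid what is visible of it).
The state is a dict: "time_s": time; "q": joint angles; "qvel": joint speeds; "joint_efforts": joint torques, N m; "position": TCP position; "tool_rot": TCP orientation; "ft_force": force on the tool from outside, world axes, zero at the start; "wrist_torque": the same for the moment, N m; "grip_width": finger opening in m; "gripper_force": force on a finger pad.
Only numpy, scipy, OpenCV 4.12 (cv2) and the standard library are available. Lean on these libraries where they do the work, as an engineer would, in place of code of your own. Each camera call takes 0.05 s, during which the arm holds its last target. There are 200 camera calls.

## Task

Before the welding starts, close the four open pipe flanges against spatter: lay each loose steel blanking plate flat, lug upwards, on the flange of the same shape and size, with its edges lined up with the flange all round. Let go of all four and do not knock over the jar.

Things in the scene. Friction and masses are not known exactly. Their poses are not given: they have to be found in the camera images.
- plate_big: loose large round blanking plate of bright steel, lying flat on the table: a disc 92 mm in diameter, 6 mm thick, about 0.45 kg. In its middle stands a lug to hold it by, 44 mm long (along x), 14 mm wide (along y), 34 mm tall, so its top is 40 mm above the underside. Origin: centre of the underside; z up.
- plate_small: loose small round blanking plate of bright steel, lying flat on the table: a disc 62 mm in diameter, 6 mm thick, about 0.28 kg. In its middle stands a lug to hold it by, 44 mm long (along x), 14 mm wide (along y), 34 mm tall, so its top is 40 mm above the underside. Origin: centre of the underside; z up.
- plate_square: loose square blanking plate of bright steel, lying flat on the table: 76 x 76 mm, its sides along its x and y axes, 6 mm thick, about 0.41 kg. In its middle stands a lug to hold it by, 44 mm long (along x), 14 mm wide (along y), 34 mm tall, so its top is 40 mm above the underside. Origin: centre of the underside; z up.
- plate_oblong: loose oblong blanking plate of bright steel, lying flat on the table: 104 mm long (along its x axis) and 54 mm wide with half-round ends, 6 mm thick, about 0.4 kg. In its middle stands a lug to hold it by, 44 mm long (along x), 14 mm wide (along y), 34 mm tall, so its top is 40 mm above the underside. Origin: centre of the underside; z up.
- flange_big: large round flange on a short pipe stub, fixed to the table, pale machined metal: a disc 92 mm in diameter like its plate; its flat top face is 30 mm above the table, with a dark 52 mm bore in the middle and dark bolt holes (look only: the face is flat all over). Origin: centre of its foot, on the table, under the middle of the bore; z up.
- flange_small: small round flange on a short pipe stub, fixed to the table, pale machined metal: a disc 62 mm in diameter like its plate; its flat top face is 30 mm above the table, with a dark 34 mm bore in the middle and dark bolt holes (look only: the face is flat all over). Origin: centre of its foot, on the table, under the middle of the bore; z up.
- flange_square: square flange on a short pipe stub, fixed to the table, pale machined metal: 76 x 76 mm, its sides along its x and y axes like its plate; its flat top face is 30 mm above the table, with a dark 48 mm bore in the middle and dark bolt holes (look only: the face is flat all over). Origin: centre of its foot, on the table, under the middle of the bore; z up.
- flange_oblong: oblong flange on a short pipe stub, fixed to the table, pale machined metal: 104 mm long (along its x axis) and 54 mm wide with half-round ends like its plate; its flat top face is 30 mm above the table, with a dark 40 mm bore in the middle and dark bolt holes (look only: the face is flat all over). Origin: centre of its foot, on the table, under the middle of the bore; z up.
- jar: closed jar of flux paste with a paper label, 54 mm in diameter, 60 mm tall, 0.3 kg, loose, upright on the table among the work. Origin: centre of its underside.
Things that resemble listed ones, but are neither listed nor needed, are in the scene too. Leave any brown or turquoise look-alike of the plate_small alone.

How it is judged (in metres and radians):
At the end, for the whole second after the job is handed in: All four plates rest flat (0.06 rad), lug up, on the top faces of their own flanges (undersides 27 to 33 mm above the table), centred within 10 mm; the square one is square to its flange (any quarter turn) and the oblong one lies along its flange (either way round) within 0.2 rad (horizontal distance between plate_big and flange_big below 0.01 m and z of plate_big in the frame of flange_big between 0.027 and 0.033 m and angle between each of plate_big, plate_small, plate_square, plate_oblong's own z axis and vertical below 0.06 rad and linear speed of each of plate_big, plate_small, plate_square, plate_oblong below 0.02 m/s and angular speed of each of plate_big, plate_small, plate_square, plate_oblong below 0.2 rad/s and horizontal distance between plate_small and flange_small below 0.01 m and z of plate_small in the frame of flange_small between 0.027 and 0.033 m and horizontal distance between plate_square and flange_square below 0.01 m and z of plate_square in the frame of flange_square between 0.027 and 0.033 m and (angle between the x axis of plate_square and the x axis of flange_square, either way round below 0.2 rad or angle between the x axis of plate_square and the x axis of flange_square, either way round above 1.3708 rad) and horizontal distance between plate_oblong and flange_oblong below 0.01 m and z of plate_oblong in the frame of flange_oblong between 0.027 and 0.033 m and angle between the x axis of plate_oblong and the x axis of flange_oblong, either way round below 0.2 rad); the robot touches nothing.
It fails at once if the jar was knocked over (angle between jar's own z axis and vertical above 0.6 rad).
It also fails if it takes over 106 s, if anything falls off the work surface, if the arm or the gripper's body presses on something with over 40 N, if the wrist force passes 120 N, or if a joint passes its speed limit or range.

## Working session

There is one attempt and no reset: what is moved stays moved. The work goes in short steps, Python scripts to look and compute and a shell command to move; the robot and the scene stay as the last step left them, time stands still between calls to the robot, and variables do not carry over. Pictures are saved under pics/ and viewed, at most 14 in all, crops included, and the job is handed in when it is done.

```bash
mkdir -p pics; ls; python3 - <<'E'
from rig import env, optics, spotter
import cv2
s=env.observe(); print(s['time_s'],s['position'],s['tool_rot'],s['grip_width'])
for n in ('top','scene'):
    p=optics.get_image(n); cv2.imwrite(f'pics/{n}0.png',cv2.resize(p['color'][:,:,::-1],(800,600)))
    print(n,p['intrinsics'],p['distortion'],p['pose'])
    for k in ['plate_big','plate_small','plate_square','plate_oblong','flange_big','flange_small','flange_square','flange_oblong','jar']:
        r=spotter.look_for(p,k); print(k,[( [round(a*800 if i==0 else a*600) for i,a in enumerate(d['at'])],round(d['score'],2)) for d in r[:4]])
print(env.observe()['time_s'])
E
```

```text
pics
0.0 [0.12244836 0.53585456 0.20659469] [[-9.74843334e-01  2.22890178e-01 -6.65401175e-04]
 [ 2.22890903e-01  9.74842449e-01 -1.35820326e-03]
 [ 3.45931145e-04 -1.47234726e-03 -9.99998856e-01]] 0.08542146097640184
top [[500.01618029   0.         253.1273597 ]
 [  0.         500.01618029 188.01745816]
 [  0.           0.           1.        ]] [-0.01605221  0.          0.          0.          0.        ] [[-0.02436831  0.98831218 -0.15048328  0.29371333]
 [-0.99964652 -0.02569001 -0.00684494 -0.06142193]
 [-0.01063085  0.15026329  0.98858886  1.57120335]
 [ 0.          0.          0.          1.        ]]
plate_big [([176, 324], 0.67), ([477, 259], 0.6), ([304, 310], 0.25)]
plate_small [([604, 247], 0.82), ([629, 300], 0.67), ([581, 305], 0.57), ([264, 268], 0.52)]
plate_square [([370, 229], 0.63)]
plate_oblong [([375, 326], 0.63), ([176, 323], 0.26)]
flange_big [([262, 351], 0.76)]
flange_small [([477, 256], 0.63)]
flange_square [([498, 362], 0.58)]
flange_oblong [([262, 265], 0.84), ([180, 322], 0.3)]
jar [([306, 314], 0.74), ([372, 327], 0.18)]
scene [[387.74547742   0.         255.03463313]
 [  0.         387.74547742 190.06092903]
 [  0.           0.           1.        ]] [-0.10338333  0.          0.          0.          0.        ] [[-0.71608643 -0.59225268  0.36940084  1.01858258]
 [ 0.69788678 -0.59747152  0.39494534  0.49423711]
 [-0.01320096  0.54061496  0.84116657  1.18743127]
 [ 0.          0.          0.          1.        ]]
plate_big [([566, 428], 0.66)]
plate_small [([298, 220], 0.64), ([276, 188], 0.58)]
plate_square [([368, 362], 0.68)]
plate_oblong [([424, 305], 0.73)]
flange_big [([511, 345], 0.94)]
flange_small [([322, 278], 0.78)]
flange_square [([376, 224], 0.79)]
flange_oblong [([459, 400], 0.56)]
jar [([457, 338], 0.65)]
1.0
```

View pics/top0.png

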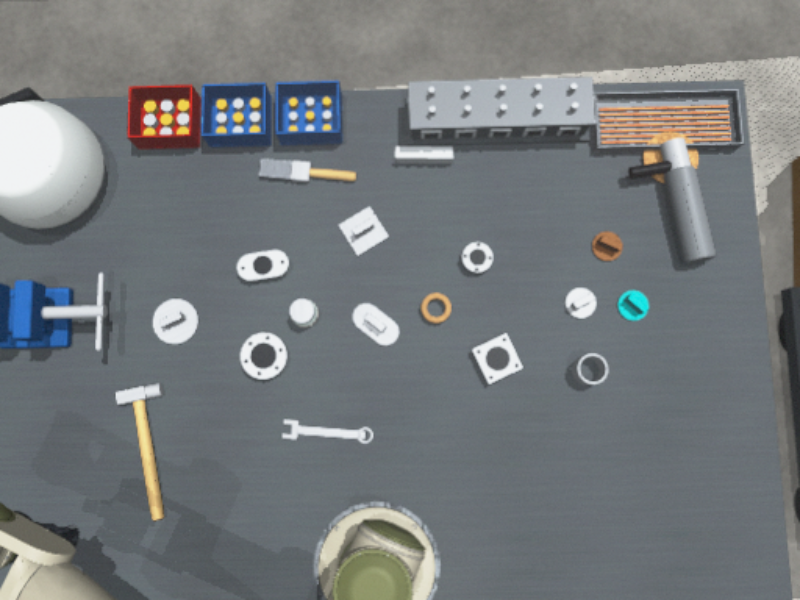

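View pics/scene0.png

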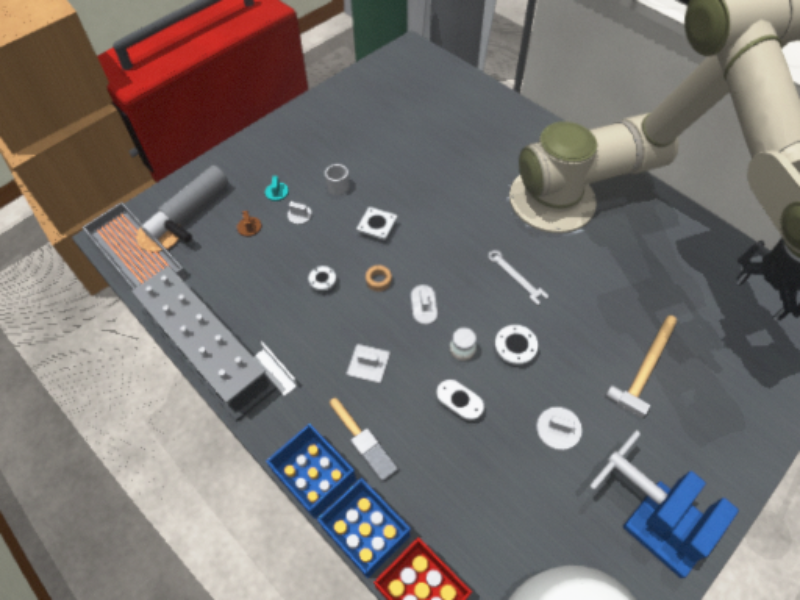

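Top picture (800×600): plates are big (176,321), square (363,231) and oblong (376,324). There are three plate_small candidates: bright steel (581,302), brown (607,246) and turquoise (633,305). Only (581,302) is bright steel, so it is the one. Flanges are oblong (262,265), big (263,356), small (477,257) and square (497,358), with the jar at (303,313). The orange ring and grey cup are clutter.

```bash
cat > h.py <<'E'
from rig import env, optics, spotter
import cv2, numpy as np
def project(p,P):
    P=np.atleast_2d(P).astype(float); T=np.linalg.inv(p['pose']); c=P@T[:3,:3].T+T[:3,3]
    c=c*[1,-1,-1]
    return cv2.projectPoints(c,np.zeros(3),np.zeros(3),np.array(p['intrinsics']),np.array(p['distortion']))[0][:,0]
def toplane(p,uv,z):
    uv=np.array(uv,float).reshape(-1,1,2)
    n=cv2.undistortPoints(uv,np.array(p['intrinsics']),np.array(p['distortion']))[:,0]
    d=np.c_[n[:,0],-n[:,1],-np.ones(len(n))]@p['pose'][:3,:3].T; o=p['pose'][:3,3]
    return (o+d*((z-o[2])/d[:,2])[:,None])[:,:2]
def ortho(p,cx,cy,z,half=.07,n=280):
    # image rows: +x up, cols: -y right (y to left)
    t=(np.arange(n)+.5)/n*2*half-half
    Y,X=np.meshgrid(cy-t,cx-t); uv=project(p,np.c_[X.ravel(),Y.ravel(),np.full(X.size,z)]).astype(np.float32)
    return cv2.remap(p['color'],uv[:,0].reshape(n,n),uv[:,1].reshape(n,n),cv2.INTER_CUBIC)
def outline(p,uv,z,thr=150):
    m=(p['color'].min(2)>thr).astype(np.uint8)
    cs=cv2.findContours(m,cv2.RETR_EXTERNAL,cv2.CHAIN_APPROX_NONE)[0]
    c=max((c for c in cs if cv2.contourArea(c)>20),key=lambda c:cv2.pointPolygonTest(c,tuple(map(float,uv)),True))
    w=toplane(p,c.reshape(-1,2),z).astype(np.float32)
    h=cv2.convexHull(w); (cx,cy),(a,b),ang=cv2.minAreaRect(h)
    M=cv2.moments((h*10000).astype(np.float32)); 
    if b>a: ang+=90
    return np.array([M['m10']/M['m00'],M['m01']/M['m00']])/10000,(cx,cy),(a,b),ang%180
E
python3 - <<'E'
from h import *
p=optics.get_image('top')
it=dict(plate_big=(176,321,.006),plate_small=(581,302,.006),plate_square=(363,231,.006),plate_oblong=(376,324,.006),flange_big=(263,356,.03),flange_small=(477,257,.03),flange_square=(497,358,.03),flange_oblong=(262,265,.03),jar=(303,313,.06))
tiles=[]
for k,(u,v,z) in it.items():
    uv=(u*.64,v*.64); c,r,s,a=outline(p,uv,z); print(k,c.round(4),np.round(r,4),np.round(s,4),round(a,1))
    if k!='jar':
        o=np.ascontiguousarray(ortho(p,*r,z)[:,:,::-1]); tiles.append(cv2.resize(o[40:240,40:240],(200,200)))
cv2.imwrite('pics/tiles.png',cv2.resize(np.vstack([np.hstack(tiles[:4]),np.hstack(tiles[4:])]),(800,400)))
E
```

```text
plate_big [0.4891 0.3977] [0.4894 0.3972] [0.0898 0.0892] 88.6
plate_small [ 0.5055 -0.4238] [ 0.5049 -0.4237] [0.06   0.0611] 176.7
plate_square [0.6662 0.013 ] [0.6663 0.0129] [0.0782 0.0771] 30.9
plate_oblong [ 0.4728 -0.0078] [ 0.4729 -0.0078] [0.1049 0.0565] 51.0
flange_big [0.4126 0.2147] [0.4128 0.2143] [0.0909 0.0907] 44.4
flange_small [ 0.6005 -0.2163] [ 0.6011 -0.2162] [0.0623 0.0609] 42.6
flange_square [ 0.3959 -0.2472] [ 0.3957 -0.2472] [0.0782 0.0776] 23.6
flange_oblong [0.5955 0.2165] [0.5953 0.2166] [0.0565 0.1057] 98.1
jar [0.4948 0.1305] [0.4946 0.1303] [0.0553 0.0492] 88.5
```

View pics/tiles.png

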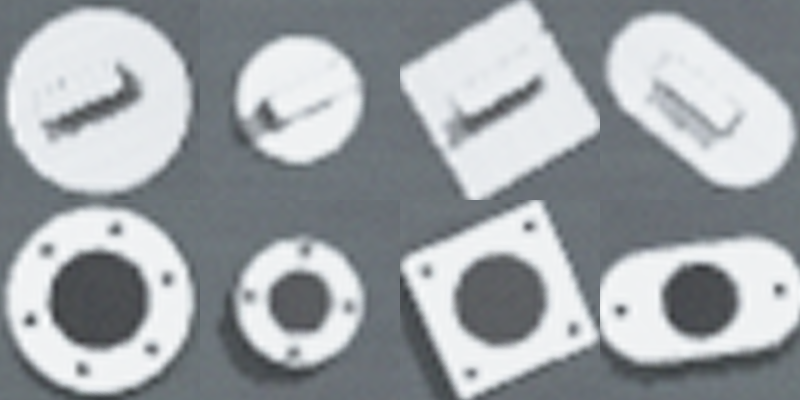

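The tiles confirm that plate_small is bright steel. Lug yaws read from them are big ≈115°, small ≈115°, square ≈120.9° and oblong ≈51°. I'll move now, starting with plate_big.

```bash
cat > go.py <<'E'
import sys,numpy as np
from rig import env
s=env.observe(); R=np.array(s['tool_rot']); p=np.array(s['position'])
x,y,z,psi=map(float,sys.argv[1:5]); cur=np.degrees(np.arctan2(R[1,0],R[0,0]))
d=(psi-cur+90)%180-90; f=np.radians(cur+d)
D=np.array([x,y,z])-p
print('t',round(s['time_s'],2),'pos',p.round(4),'yaw',round(cur,1),'q6',s['q'][5].round(0) if hasattr(s['q'][5],'round') else s['q'][5],'tilt',R[2].round(4),'w',round(s['grip_width'],4),'f',round(s['gripper_force'],1))
print('turn rad',round(-np.radians(d),3),'then cm x %.2f y %.2f z %.2f |xy| %.2f'%(100*(D[0]*np.cos(f)+D[1]*np.sin(f)),100*(D[0]*np.sin(f)-D[1]*np.cos(f)),-100*D[2],100*np.hypot(*D[:2])))
E
python3 go.py .4892 .3975 .07 115
```

```text
t 1.05 pos [0.1226 0.5361 0.2072] yaw 167.1 q6 -12.0 tilt [-0. -0. -1.] w 0.0852 f 0.0
turn rad 0.91 then cm x -28.06 y 27.37 z 13.72 |xy| 39.19
```

```bash
python3 -m crank '[4.5,0,0,0,0.114,4.5,0,0,0,0.114,4.5,0,0,0,0.114,4.5,0,0,0,0.114,4.5,0,0,0,0.114,4.5,0,0,0,0.114,4.5,0,0,0,0.114,4.5,0,0,0,0.112]' 40
python3 -m crank '[4.5,-2.34,2.28,0,0,4.5,-2.34,2.28,0,0,4.5,-2.34,2.28,0,0,4.5,-2.34,2.28,0,0,4.5,-2.34,2.28,0,0,4.5,-2.34,2.28,0,0,4.5,-2.34,2.28,0,0,4.5,-2.34,2.28,0,0]'
python3 -m crank '[4.5,-2.34,2.28,0,0,4.5,-2.34,2.28,0,0,4.5,-2.34,2.28,0,0,4.5,-2.34,2.28,0,0,4.5,0,0,3,0,4.5,0,0,3,0,4.5,0,0,2,0,4.5,0,0,0,0]'
python3 go.py .4892 .3975 .013 115
python3 - <<'E'
from h import *
p=optics.get_image('wrist'); cv2.imwrite('pics/w1.png',p['color'][:,:,::-1])
E
```

```text
time_s: 1.72
position: [0.1226, 0.5361, 0.2072]
tool_rot: [[-0.417, 0.909, 0.0], [0.909, 0.417, -0.0], [-0.0, 0.0, -1.0]]
ft_force: [-0.7, 0.2, -0.1]
grip_width: 0.0449
gripper_force: 0.0
time_s: 2.38
position: [0.3684, 0.4427, 0.2073]
tool_rot: [[-0.422, 0.906, 0.0], [0.906, 0.422, 0.0], [0.0, 0.0, -1.0]]
ft_force: [0.6, 0.5, 0.2]
grip_width: 0.0451
gripper_force: 0.0
time_s: 3.05
position: [0.4875, 0.3959, 0.1226]
tool_rot: [[-0.422, 0.907, -0.007], [0.907, 0.422, -0.004], [-0.001, -0.008, -1.0]]
ft_force: [0.1, 0.1, 0.1]
grip_width: 0.045
gripper_force: 0.0
t 3.05 pos [0.4875 0.3959 0.1226] yaw 115.0 q6 3.0 tilt [-5.0e-04 -8.5e-03 -1.0e+00] w 0.045 f 0.0
turn rad -0.001 then cm x 0.07 y 0.22 z 10.96 |xy| 0.23
```

View pics/w1.png

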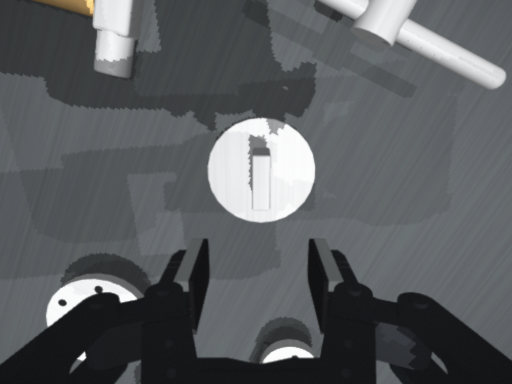

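The wrist view shows plate_big at (261,170) with its lug upright in the picture, centred between the fingers and aligned with them. Descend and grip.

```bash
python3 -m crank '[4.5,0.07,0.22,3,0,4.5,0,0,3,0,4.5,0,0,2.5,0,4.5,0,0,1.5,0,4.5,0,0,0.9,0,4.5,0,0,0,0,4.5,0,0,0,0,4.5,0,0,0,0]'
python3 go.py .4892 .3975 .013 115
```

```text
time_s: 3.77
position: [0.4919, 0.3993, 0.0202]
tool_rot: [[-0.422, 0.906, 0.003], [0.906, 0.422, 0.002], [0.0, 0.003, -1.0]]
ft_force: [0.2, 0.9, 0.4]
grip_width: 0.0447
gripper_force: 0.0
t 3.77 pos [0.4919 0.3993 0.0202] yaw 115.0 q6 3.0 tilt [ 2.0e-04  3.4e-03 -1.0e+00] w 0.0447 f 0.0
turn rad -0.0 then cm x -0.05 y -0.32 z 0.72 |xy| 0.32
```

```bash
python3 -m crank '[4.5,-0.05,-0.28,0.6,0,4.5,0,0,0,0,1,0,0,0,0,1,0,0,0,0,1,0,0,0,0,1,0,0,0,0,1,0,0,0,0,1,0,0,0,0]' 60
python3 go.py .4892 .3975 .013 115
```

```text
time_s: 4.43
position: [0.4886, 0.3971, 0.0127]
tool_rot: [[-0.422, 0.906, 0.0], [0.906, 0.422, 0.0], [-0.0, 0.0, -1.0]]
ft_force: [-1.0, -1.1, 5.5]
grip_width: 0.0113
gripper_force: 56.5
t 4.43 pos [0.4886 0.3971 0.0127] yaw 115.0 q6 3.0 tilt [-0.e+00  4.e-04 -1.e+00] w 0.0113 f 56.5
turn rad -0.0 then cm x 0.01 y 0.07 z -0.03 |xy| 0.07
```

```bash
python3 -m crank '[1,0,0,-1,0,1,0,0,-2,0,1,0,0,-2.5,0,1,0,0,-2.5,0,1,0,0,-2,0,1,0,0,-1,0,1,0,0,0,0,1,0,0,0,0]'
python3 go.py .4127 .2145 .044 115
```

```text
time_s: 5.1
position: [0.4882, 0.3969, 0.1214]
tool_rot: [[-0.422, 0.906, -0.001], [0.906, 0.422, -0.0], [-0.0, -0.001, -1.0]]
ft_force: [-0.6, 0.1, -4.8]
grip_width: 0.0113
gripper_force: 55.6
t 5.1 pos [0.4882 0.3969 0.1214] yaw 115.0 q6 3.0 tilt [-1.e-04 -1.e-03 -1.e+00] w 0.0113 f 55.6
turn rad -0.0 then cm x -13.34 y -14.55 z 7.74 |xy| 19.74
```

```bash
python3 -m crank '[1,-1,-1.05,0,0,1,-2,-2.2,0,0,1,-2.2,-2.4,0,0,1,-2.2,-2.4,0,0,1,-2.2,-2.4,0,0,1,-2,-2.2,0,0,1,-1.74,-1.9,0,0,1,0,0,0,0]'
python3 -m crank '[1,0,0,1,0,1,0,0,2,0,1,0,0,1.5,0,1,0,0,1,0,1,0,0,0.5,0,1,0,0,0,0,1,0,0,0,0,1,0,0,0,0]'
python3 go.py .4127 .2145 .043 115
python3 - <<'E'
from h import *
p=optics.get_image('wrist'); cv2.imwrite('pics/w2.png',p['color'][:,:,::-1])
E
```

```text
time_s: 5.77
position: [0.4101, 0.2115, 0.1207]
tool_rot: [[-0.42, 0.907, -0.005], [0.907, 0.42, -0.002], [0.0, -0.006, -1.0]]
ft_force: [0.4, 0.1, -3.8]
grip_width: 0.0112
gripper_force: 55.7
time_s: 6.43
position: [0.4133, 0.2149, 0.0625]
tool_rot: [[-0.422, 0.906, 0.001], [0.906, 0.422, 0.0], [-0.0, 0.001, -1.0]]
ft_force: [0.7, 0.6, -3.0]
grip_width: 0.011
gripper_force: 55.7
t 6.43 pos [0.4133 0.2149 0.0625] yaw 115.0 q6 -12.0 tilt [-1.e-04  6.e-04 -1.e+00] w 0.011 f 55.7
turn rad -0.0 then cm x -0.01 y -0.07 z 1.95 |xy| 0.07
```

View pics/w2.png

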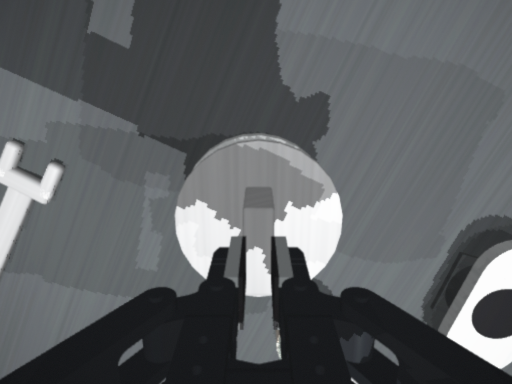

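The wrist view shows the plate held at (258,215), with the flange rim just showing evenly behind it. Lower and release.

```bash
python3 -m crank '[1,0,-0.05,1,0,1,0,0,0.6,0,1,0,0,0.3,0,1,0,0,0,0,1,0,0,0,0,1,0,0,0,0,1,0,0,0,0,1,0,0,0,0]'
python3 -m crank '[4,0,0,0.05,0,4,0,0,0,0,4,0,0,0,0,4,0,0,0,0,4,0,0,-1,0,4,0,0,-2.5,0,4,0,0,-2.5,0,4,0,0,-2,0]'
python3 go.py .473 -.0078 .12 51
```

```text
time_s: 7.15
position: [0.4126, 0.2145, 0.0434]
tool_rot: [[-0.422, 0.906, 0.0], [0.906, 0.422, 0.0], [-0.0, 0.0, -1.0]]
ft_force: [0.4, -0.4, -3.7]
grip_width: 0.0114
gripper_force: 55.7
time_s: 7.82
position: [0.4128, 0.2146, 0.1244]
tool_rot: [[-0.422, 0.906, 0.001], [0.906, 0.422, 0.0], [-0.0, 0.001, -1.0]]
ft_force: [0.6, 0.2, 0.0]
grip_width: 0.0398
gripper_force: 0.0
t 7.82 pos [0.4128 0.2146 0.1244] yaw 115.0 q6 -12.0 tilt [-2.0e-04  1.1e-03 -1.0e+00] w 0.0398 f 0.0
turn rad 1.117 then cm x -13.49 y 18.68 z 0.44 |xy| 23.04
```

```bash
python3 -m crank '[4.5,0,0,0,0.124,4.5,0,0,0,0.124,4.5,0,0,0,0.124,4.5,0,0,0,0.124,4.5,0,0,0,0.124,4.5,0,0,0,0.124,4.5,0,0,0,0.124,4.5,0,0,0,0.124]'
python3 -m crank '[4.5,0,0,0,0.124,4.5,-1.93,2.67,0,0,4.5,-1.93,2.67,0,0,4.5,-1.93,2.67,0,0,4.5,-1.93,2.67,0,0,4.5,-1.93,2.67,0,0,4.5,-1.93,2.67,0,0,4.5,-1.93,2.67,0,0]'
python3 -m crank '[4.5,0,0,2,0,4.5,0,0,3,0,4.5,0,0,2,0,4.5,0,0,1,0,4.5,0,0,0.5,0,4.5,0,0,0,0,4.5,0,0,0,0,4.5,0,0,0,0]'
python3 go.py .473 -.0078 .013 51
```

```text
time_s: 8.48
position: [0.4126, 0.2145, 0.1228]
tool_rot: [[0.533, 0.846, 0.0], [0.846, -0.533, 0.0], [0.0, 0.0, -1.0]]
ft_force: [0.2, 0.2, -0.0]
grip_width: 0.0449
gripper_force: 0.0
time_s: 9.15
position: [0.4731, -0.0097, 0.1229]
tool_rot: [[0.629, 0.777, 0.0], [0.777, -0.629, -0.0], [0.0, 0.0, -1.0]]
ft_force: [0.8, 1.1, -0.2]
grip_width: 0.0448
gripper_force: 0.0
time_s: 9.82
position: [0.4735, -0.0081, 0.0386]
tool_rot: [[0.629, 0.778, 0.002], [0.778, -0.629, -0.0], [0.001, 0.002, -1.0]]
ft_force: [0.4, 0.1, 0.2]
grip_width: 0.0448
gripper_force: 0.0
t 9.82 pos [ 0.4735 -0.0081  0.0386] yaw 51.0 q6 24.0 tilt [ 7.0e-04  1.7e-03 -1.0e+00] w 0.0448 f 0.0
turn rad 0.001 then cm x -0.01 y -0.06 z 2.56 |xy| 0.06
```

```bash
python3 -m crank '[4.5,0,-0.05,1.2,0,4.5,0,0,0.9,0,4.5,0,0,0.4,0,4.5,0,0,0,0,1,0,0,0,0,1,0,0,0,0,1,0,0,0,0,1,0,0,0,0]' 60
python3 -m crank '[1,0,0,0,0,1,0,0,0,0,1,0,0,-1.5,0,1,0,0,-2.5,0,1,0,0,-3,0,1,0,0,-2.5,0,1,0,0,-1,0,1,0,0,0,0]'
python3 go.py .5954 .2166 .044 98.1
```

```text
time_s: 10.48
position: [0.4727, -0.0077, 0.0131]
tool_rot: [[0.629, 0.778, 0.001], [0.778, -0.629, -0.0], [0.0, 0.0, -1.0]]
ft_force: [-1.6, 1.0, 2.7]
grip_width: 0.011
gripper_force: 54.0
time_s: 11.15
position: [0.4734, -0.0079, 0.1195]
tool_rot: [[0.629, 0.778, 0.004], [0.778, -0.629, -0.001], [0.002, 0.004, -1.0]]
ft_force: [0.6, 0.2, -4.5]
grip_width: 0.0108
gripper_force: 53.3
t 11.15 pos [ 0.4734 -0.0079  0.1195] yaw 51.0 q6 24.0 tilt [ 0.0015  0.0036 -1.    ] w 0.0108 f 53.3
turn rad -0.821 then cm x 20.51 y 15.24 z 7.55 |xy| 25.56
```

```bash
python3 -m crank '[1,0,0,0,-0.12,1,0,0,0,-0.12,1,0,0,0,-0.12,1,0,0,0,-0.12,1,0,0,0,-0.12,1,0,0,0,-0.12,1,0,0,0,-0.101,1,0,0,0,0]'
python3 -m crank '[1,1.5,1.12,0,0,1,2.93,2.18,0,0,1,3.2,2.38,0,0,1,3.2,2.38,0,0,1,3.2,2.38,0,0,1,2.93,2.18,0,0,1,2.05,1.5,0,0,1,1.5,1.12,0,0]'
python3 -m crank '[1,0,0,0,0,1,0,0,1.5,0,1,0,0,2,0,1,0,0,1.5,0,1,0,0,0.7,0,1,0,0,0,0,1,0,0,0,0,1,0,0,0,0]'
python3 go.py .5954 .2166 .0437 98.1
python3 - <<'E'
from h import *
p=optics.get_image('wrist'); cv2.imwrite('pics/w3.png',p['color'][:,:,::-1])
E
```

```text
time_s: 11.82
position: [0.4717, -0.0076, 0.1162]
tool_rot: [[-0.144, 0.99, -0.003], [0.99, 0.144, 0.001], [0.001, -0.003, -1.0]]
ft_force: [0.1, 1.3, -5.0]
grip_width: 0.011
gripper_force: 53.3
time_s: 12.48
position: [0.5947, 0.2192, 0.1157]
tool_rot: [[-0.139, 0.99, -0.002], [0.99, 0.139, -0.0], [0.0, -0.002, -1.0]]
ft_force: [-0.8, -0.2, -4.0]
grip_width: 0.0112
gripper_force: 53.4
time_s: 13.15
position: [0.5951, 0.2166, 0.0616]
tool_rot: [[-0.14, 0.99, 0.002], [0.99, 0.14, 0.0], [-0.0, 0.002, -1.0]]
ft_force: [-0.2, -0.4, -3.9]
grip_width: 0.0112
gripper_force: 53.4
t 13.15 pos [0.5951 0.2166 0.0616] yaw 98.0 q6 1.0 tilt [-0.      0.0015 -1.    ] w 0.0112 f 53.4
turn rad -0.001 then cm x -0.00 y 0.03 z 1.79 |xy| 0.03
```

View pics/w3.png

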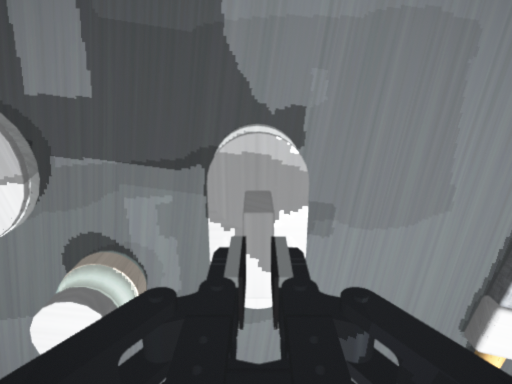

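The oblong plate at (258,205) sits over its flange, lined up, and the jar at lower left is clear and standing. Lower and release, then go for the square plate.

```bash
python3 -m crank '[1,0,0.03,1,0,1,0,0,0.5,0,1,0,0,0.27,0,1,0,0,0,0,1,0,0,0,0,1,0,0,0,0,1,0,0,0,0,1,0,0,0,0]'
python3 -m crank '[4,0,0,0.05,0,4,0,0,0,0,4,0,0,0,0,4,0,0,0,0,4,0,0,-1,0,4,0,0,-2.5,0,4,0,0,-2.5,0,4,0,0,-2,0]'
python3 go.py .6664 .0130 .12 120.9
```

```text
time_s: 13.87
position: [0.5948, 0.2168, 0.0432]
tool_rot: [[-0.141, 0.99, -0.0], [0.99, 0.141, -0.0], [-0.0, -0.0, -1.0]]
ft_force: [-4.4, -1.3, 3.7]
grip_width: 0.0114
gripper_force: 54.5
time_s: 14.53
position: [0.5954, 0.2169, 0.1251]
tool_rot: [[-0.141, 0.99, 0.002], [0.99, 0.141, 0.0], [0.0, 0.002, -1.0]]
ft_force: [-0.2, -0.8, 0.7]
grip_width: 0.0406
gripper_force: 0.0
t 14.53 pos [0.5954 0.2169 0.1251] yaw 98.1 q6 1.0 tilt [ 1.0e-04  2.2e-03 -1.0e+00] w 0.0406 f 0.0
turn rad -0.398 then cm x -21.14 y -4.38 z 0.51 |xy| 21.59
```

```bash
python3 -m crank '[4.5,0,0,0,-0.1,4.5,0,0,0,-0.1,4.5,0,0,0,-0.1,4.5,0,0,0,-0.098,4.5,-1.5,-0.31,0,0,4.5,-3,-0.62,0,0,4.5,-3.5,-0.73,0,0,4.5,-3.5,-0.73,0,0]'
python3 -m crank '[4.5,-3.5,-0.73,0,0,4.5,-3.2,-0.66,0,0,4.5,-2.94,-0.6,0,0,4.5,0,0,2,0,4.5,0,0,3,0,4.5,0,0,2.5,0,4.5,0,0,1,0,4.5,0,0,0,0]'
python3 -m crank '[4.5,0,0,0,0,4.5,0,0,0,0,4.5,0,0,0,0,4.5,0,0,0,0,4.5,0,0,0,0,4.5,0,0,0,0,4.5,0,0,0,0,4.5,0,0,0,0]'
python3 go.py .6664 .0130 .013 120.9
```

```text
time_s: 15.2
position: [0.634, 0.1041, 0.1233]
tool_rot: [[-0.512, 0.859, 0.001], [0.859, 0.512, -0.0], [-0.001, 0.001, -1.0]]
ft_force: [-0.4, -0.3, -0.6]
grip_width: 0.0454
gripper_force: 0.0
time_s: 15.87
position: [0.6648, 0.0123, 0.0355]
tool_rot: [[-0.512, 0.859, -0.004], [0.859, 0.512, 0.001], [0.003, -0.003, -1.0]]
ft_force: [0.1, 0.1, 0.1]
grip_width: 0.0448
gripper_force: 0.0
time_s: 16.53
position: [0.6658, 0.0129, 0.0376]
tool_rot: [[-0.513, 0.858, 0.0], [0.858, 0.513, -0.0], [-0.0, 0.0, -1.0]]
ft_force: [0.1, 0.1, -0.2]
grip_width: 0.045
gripper_force: 0.0
t 16.53 pos [0.6658 0.0129 0.0376] yaw 120.9 q6 -40.0 tilt [-1.e-04  1.e-04 -1.e+00] w 0.045 f 0.0
turn rad -0.0 then cm x -0.02 y 0.05 z 2.46 |xy| 0.06
```

```bash
python3 -m crank '[4.5,0,0.05,1.2,0,4.5,0,0,0.9,0,4.5,0,0,0.35,0,4.5,0,0,0,0,1,0,0,0,0,1,0,0,0,0,1,0,0,0,0,1,0,0,0,0]' 60
python3 -m crank '[1,0,0,0,0,1,0,0,0,0,1,0,0,-1.5,0,1,0,0,-2.5,0,1,0,0,-3,0,1,0,0,-2.5,0,1,0,0,-1,0,1,0,0,0,0]'
python3 go.py .3958 -.2472 .044 113.6
```

```text
time_s: 17.2
position: [0.6665, 0.0131, 0.0135]
tool_rot: [[-0.513, 0.858, 0.001], [0.858, 0.513, -0.0], [-0.001, 0.001, -1.0]]
ft_force: [-0.8, 0.3, 1.8]
grip_width: 0.011
gripper_force: 51.6
time_s: 17.87
position: [0.667, 0.013, 0.1199]
tool_rot: [[-0.513, 0.858, 0.004], [0.858, 0.513, -0.001], [-0.002, 0.003, -1.0]]
ft_force: [0.6, -0.3, -4.4]
grip_width: 0.0113
gripper_force: 51.0
t 17.87 pos [0.667  0.013  0.1199] yaw 120.9 q6 -40.0 tilt [-0.0025  0.0029 -1.    ] w 0.0113 f 51.0
turn rad 0.127 then cm x -12.99 y -35.27 z 7.59 |xy| 37.59
```

```bash
python3 -m crank '[1,0,0,0,0.064,1,0,0,0,0.063,1,-0.6,-1.63,0,0,1,-1.08,-2.93,0,0,1,-1.3,-3.53,0,0,1,-1.3,-3.53,0,0,1,-1.3,-3.53,0,0,1,-1.3,-3.53,0,0]'
python3 -m crank '[1,-1.3,-3.53,0,0,1,-1.3,-3.53,0,0,1,-1.3,-3.53,0,0,1,-1.08,-2.93,0,0,1,-0.8,-2.17,0,0,1,-0.33,-0.9,0,0,1,0,0,0,0,1,0,0,0,0]'
python3 -m crank '[1,0,0,1,0,1,0,0,2,0,1,0,0,1.5,0,1,0,0,1.2,0,1,0,0,0,0,1,0,0,0,0,1,0,0,0,0,1,0,0,0,0]'
python3 go.py .3958 -.2472 .0437 113.6
python3 - <<'E'
from h import *
p=optics.get_image('wrist'); cv2.imwrite('pics/w4.png',p['color'][:,:,::-1])
E
```

```text
time_s: 18.53
position: [0.5201, -0.125, 0.1157]
tool_rot: [[-0.401, 0.916, -0.004], [0.916, 0.401, 0.002], [0.003, -0.003, -1.0]]
ft_force: [1.1, -1.0, -3.7]
grip_width: 0.0109
gripper_force: 51.0
time_s: 19.2
position: [0.3949, -0.2466, 0.1171]
tool_rot: [[-0.4, 0.917, -0.001], [0.917, 0.4, 0.002], [0.002, -0.0, -1.0]]
ft_force: [0.7, -0.1, -3.3]
grip_width: 0.0116
gripper_force: 51.1
time_s: 19.87
position: [0.3957, -0.2472, 0.0617]
tool_rot: [[-0.401, 0.916, 0.001], [0.916, 0.401, -0.001], [-0.001, 0.001, -1.0]]
ft_force: [-0.1, 0.1, -3.4]
grip_width: 0.0112
gripper_force: 51.1
t 19.87 pos [ 0.3957 -0.2472  0.0617] yaw 113.6 q6 -70.0 tilt [-1.4e-03  6.0e-04 -1.0e+00] w 0.0112 f 51.1
turn rad 0.001 then cm x -0.01 y 0.01 z 1.80 |xy| 0.01
```

View pics/w4.png

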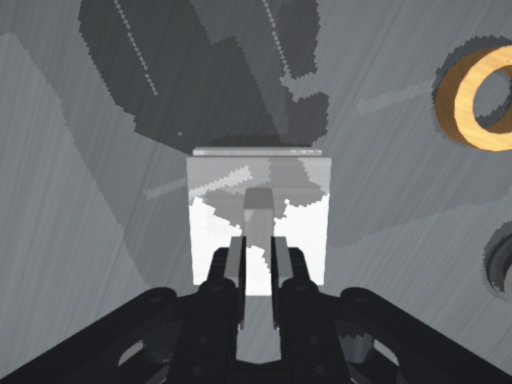

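The square plate at (258,220) lies parallel to and centred over its flange, whose rim shows at row 150. Lower, release, and go on to plate_small.

```bash
python3 -m crank '[1,0,0,1,0,1,0,0,0.5,0,1,0,0,0.27,0,1,0,0,0,0,1,0,0,0,0,1,0,0,0,0,1,0,0,0,0,1,0,0,0,0]'
python3 -m crank '[4,0,0,0.05,0,4,0,0,0,0,4,0,0,0,0,4,0,0,0,0,4,0,0,-1,0,4,0,0,-2.5,0,4,0,0,-2.5,0,4,0,0,-2,0]'
python3 go.py .5051 -.4238 .12 115.4
```

```text
time_s: 20.58
position: [0.3951, -0.2472, 0.0435]
tool_rot: [[-0.4, 0.916, 0.0], [0.916, 0.4, -0.0], [-0.0, 0.0, -1.0]]
ft_force: [-0.4, 0.0, -0.1]
grip_width: 0.0113
gripper_force: 51.6
time_s: 21.25
position: [0.3952, -0.2473, 0.1245]
tool_rot: [[-0.4, 0.916, 0.001], [0.916, 0.4, -0.001], [-0.001, 0.0, -1.0]]
ft_force: [0.1, -0.2, 0.4]
grip_width: 0.0398
gripper_force: 0.0
t 21.25 pos [ 0.3952 -0.2473  0.1245] yaw 113.6 q6 -70.0 tilt [-1.e-03  3.e-04 -1.e+00] w 0.0398 f 0.0
turn rad -0.031 then cm x -20.65 y 2.35 z 0.45 |xy| 20.79
```

```bash
python3 -m crank '[4.5,0,0,0,-0.031,4.5,-2.5,0.28,0,0,4.5,-3.2,0.36,0,0,4.5,-3.5,0.4,0,0,4.5,-3.5,0.4,0,0,4.5,-3.2,0.36,0,0,4.5,-2.75,0.31,0,0,4.5,-2,0.23,0,0]'
python3 -m crank '[4.5,0,0,2,0,4.5,0,0,3,0,4.5,0,0,2.5,0,4.5,0,0,0.5,0,4.5,0,0,0,0,4.5,0,0,0,0,4.5,0,0,0,0,4.5,0,0,0,0]'
python3 go.py .5051 -.4238 .013 115.4
python3 - <<'E'
from h import *
p=optics.get_image('wrist'); cv2.imwrite('pics/w5.png',p['color'][:,:,::-1])
E
```

```text
time_s: 21.92
position: [0.5055, -0.4257, 0.1223]
tool_rot: [[-0.428, 0.904, 0.0], [0.904, 0.428, -0.0], [-0.0, -0.0, -1.0]]
ft_force: [0.2, 0.1, 0.7]
grip_width: 0.0451
gripper_force: 0.0
time_s: 22.58
position: [0.5053, -0.4243, 0.0447]
tool_rot: [[-0.429, 0.903, 0.002], [0.903, 0.429, -0.002], [-0.003, 0.001, -1.0]]
ft_force: [0.2, 0.1, -0.8]
grip_width: 0.045
gripper_force: 0.0
t 22.58 pos [ 0.5053 -0.4243  0.0447] yaw 115.4 q6 -76.0 tilt [-3.e-03  8.e-04 -1.e+00] w 0.045 f 0.0
turn rad -0.0 then cm x 0.05 y 0.00 z 3.17 |xy| 0.05
```

View pics/w5.png

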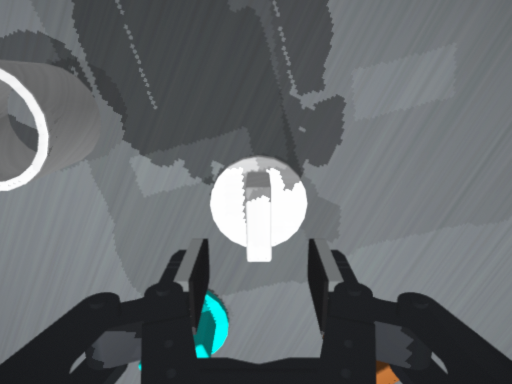

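The bright steel plate_small is at (258,205), lug aligned and centred between the fingers. The turquoise one at (210,325) is clear.

```bash
python3 -m crank '[4.5,0.03,0,1.5,0,4.5,0,0,1.2,0,4.5,0,0,0.4,0,4.5,0,0,0,0,4.5,0,0,0,0,1,0,0,0,0,1,0,0,0,0,1,0,0,0,0]' 60
python3 -m crank '[1,0,0,0,0,1,0,0,0,0,1,0,0,-1.5,0,1,0,0,-2.5,0,1,0,0,-3,0,1,0,0,-2.5,0,1,0,0,-1,0,1,0,0,0,0]'
python3 go.py .6008 -.2163 .044 115.4
```

```text
time_s: 23.3
position: [0.5049, -0.4237, 0.0126]
tool_rot: [[-0.429, 0.903, 0.001], [0.903, 0.429, -0.001], [-0.001, 0.0, -1.0]]
ft_force: [-2.1, 0.9, 3.8]
grip_width: 0.0115
gripper_force: 54.7
time_s: 23.97
position: [0.5052, -0.4241, 0.1188]
tool_rot: [[-0.429, 0.903, 0.003], [0.903, 0.429, -0.003], [-0.004, 0.001, -1.0]]
ft_force: [0.0, -0.3, -3.1]
grip_width: 0.0114
gripper_force: 56.3
t 23.97 pos [ 0.5052 -0.4241  0.1188] yaw 115.4 q6 -76.0 tilt [-0.0039  0.001  -1.    ] w 0.0114 f 56.3
turn rad -0.0 then cm x 14.67 y 17.55 z 7.48 |xy| 22.87
```

```bash
python3 -m crank '[1,1.2,1.44,0,0,1,2.2,2.63,0,0,1,2.3,2.75,0,0,1,2.3,2.75,0,0,1,2.3,2.75,0,0,1,2.2,2.63,0,0,1,1.5,1.8,0,0,1,0.67,0.8,0,0]'
python3 -m crank '[1,0,0,0,0,1,0,0,1,0,1,0,0,2,0,1,0,0,1.5,0,1,0,0,1,0,1,0,0,0,0,1,0,0,0,0,1,0,0,0,0]'
python3 go.py .6008 -.2163 .0427 115.4
python3 - <<'E'
from h import *
p=optics.get_image('wrist'); cv2.imwrite('pics/w6.png',p['color'][:,:,::-1])
E
```

```text
time_s: 24.63
position: [0.6005, -0.2119, 0.1144]
tool_rot: [[-0.431, 0.902, -0.003], [0.902, 0.431, 0.003], [0.004, -0.002, -1.0]]
ft_force: [0.4, -0.6, -2.1]
grip_width: 0.0111
gripper_force: 56.3
time_s: 25.3
position: [0.6005, -0.2165, 0.0624]
tool_rot: [[-0.428, 0.904, 0.001], [0.904, 0.428, -0.001], [-0.001, 0.001, -1.0]]
ft_force: [-0.5, -0.2, -1.7]
grip_width: 0.0109
gripper_force: 56.3
t 25.3 pos [ 0.6005 -0.2165  0.0624] yaw 115.3 q6 -56.0 tilt [-1.1e-03  7.0e-04 -1.0e+00] w 0.0109 f 56.3
turn rad -0.001 then cm x 0.00 y 0.04 z 1.97 |xy| 0.04
```

View pics/w6.png

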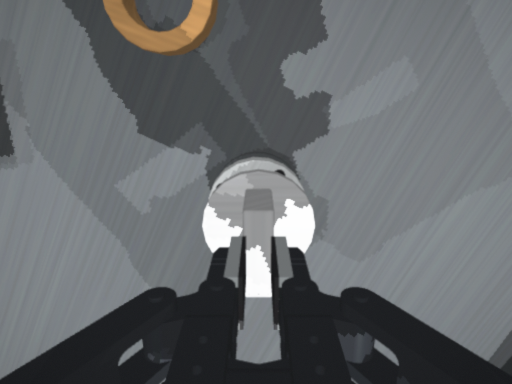

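The small plate at (258,225) is over its flange, though slightly more rim shows at the far side (row 160). I'll lower, release, and measure everything from the top camera.

```bash
python3 -m crank '[1,0.1,0.03,1,0,1,0,0,0.6,0,1,0,0,0.3,0,1,0,0,0,0,1,0,0,0,0,1,0,0,0,0,1,0,0,0,0,1,0,0,0,0]'
python3 -m crank '[4,0,0,0.05,0,4,0,0,0,0,4,0,0,0,0,4,0,0,0,0,4,0,0,-1,0,4,0,0,-2.5,0,4,0,0,-3,0,4,0,0,-3,0]'
python3 -m crank '[4,3,-1,-2,0,4,3,-1,-2,0,4,3,-1,-2,0,4,3,-1,-2,0,4,3,-1,0,0,4,3,-1,0,0,4,0,0,0,0,4,0,0,0,0]'
python3 - <<'E'
from h import *
p=optics.get_image('top'); cv2.imwrite('pics/top1.png',cv2.resize(p['color'][:,:,::-1],(800,600)))
F=dict(big=(.4127,.2145),small=(.6008,-.2163),square=(.3958,-.2472),oblong=(.5954,.2166))
for k,(x,y) in F.items():
    uv=project(p,[[x,y,.036]])[0]; c,r,s,a=outline(p,uv,.036); print(k,((c-[x,y])*1000).round(1),((np.array(r)-[x,y])*1000).round(1),np.round(s,4),round(a,1))
E
```

```text
time_s: 26.02
position: [0.6001, -0.2146, 0.0427]
tool_rot: [[-0.429, 0.903, -0.0], [0.903, 0.429, 0.0], [0.0, -0.0, -1.0]]
ft_force: [0.2, 0.7, -2.0]
grip_width: 0.0113
gripper_force: 56.4
time_s: 26.68
position: [0.5999, -0.2145, 0.1391]
tool_rot: [[-0.429, 0.903, -0.0], [0.903, 0.429, 0.0], [0.0, -0.0, -1.0]]
ft_force: [0.6, -0.5, -1.1]
grip_width: 0.0399
gripper_force: 0.0
time_s: 27.35
position: [0.4683, -0.077, 0.2187]
tool_rot: [[-0.43, 0.903, 0.002], [0.903, 0.43, -0.001], [-0.002, 0.001, -1.0]]
ft_force: [-0.0, -0.1, 0.2]
grip_width: 0.0402
gripper_force: 0.0
big [0.8 0.5] [1.2 0.3] [0.0905 0.0904] 44.4
small [-0.5  1.5] [-0.8  0.8] [0.0621 0.0608] 43.5
square [-0.2  0.7] [-0.1  0.7] [0.0782 0.077 ] 23.5
oblong [ 0.5 -1.1] [ 0.3 -0.9] [0.0552 0.1044] 98.1
```

View pics/top1.png

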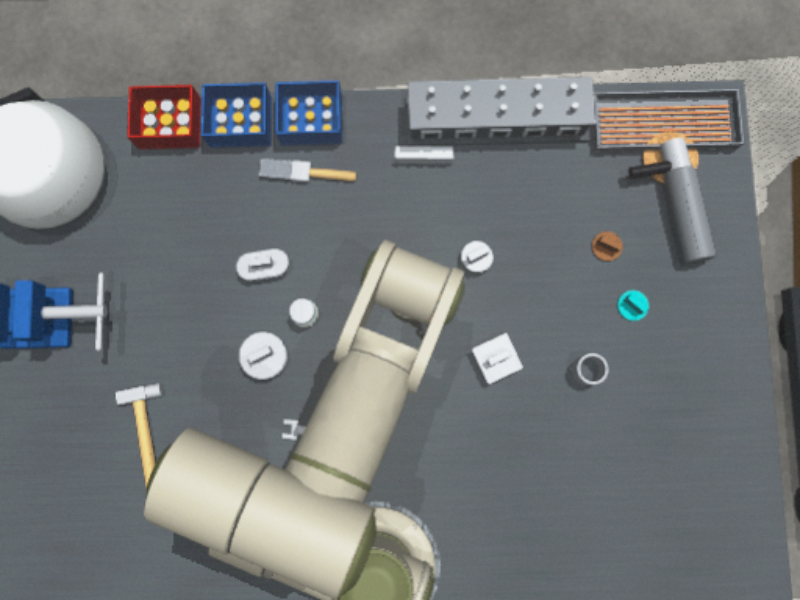

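All four plates sit on their flanges, within 2 mm and 0.2° by the measurement. In the picture they are at (262,265), (263,356), (477,257) and (497,358). The jar stands at (303,313), and the arm is free at z≈0.22.

```bash
python3 -c "
from rig import env
print(env.close_job())"
```

```text
the job is handed in; nothing more can be done
None
```

All four plates lie lug up on their matching flanges, centred within about 2 mm by the top camera; the jar still stands, the arm is clear, and the job was handed in at about 27 s, with no verdict shown.

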